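# Refit the sprung roller in the roller track

### The job

One roller is out of the roller track and lies on the V-blocks: fit it back into the empty place. Press its sprung pin in against the tall guide rail, work the roller down between the rails and let it spring out until the pin sits in the guide rail's hole and the stub is fully home in the low rail's hole, then let go. Do not force it against the track (keep well below 40 N) and leave the glass flasks undisturbed.

Things in the scene. Friction and masses are not known exactly. Their poses are not given: they have to be found in the camera images.
- track: roller track fixed to the bench: two aluminium rails 420 mm long on dark steel ties, four zinc rollers (32 mm diameter) in place, the middle one of five missing. Origin: on the bench under the middle of the empty place. x runs level, square across, from the tall guide rail (-x side) to the low rail (+x side); y along the rails; z up. The neighbouring rollers' axes are 80 mm away along y
- guide_hole (a point): nominal mouth of the pin's hole, in the guide rail's inner face; axes as track, the hole goes to -x. Blind round hole, 13 mm diameter, 7 mm deep. The guide rail's top is 61 mm above the hole's centre. The rails hang in slotted brackets: the true hole may be up to 4 mm higher or lower than this point (62 mm above the bench), both rails and all rollers alike; not measured
- low_hole (a point): nominal mouth of the stub's hole, in the low rail's inner face, 170 mm across from guide_hole; the hole goes to +x. Blind round hole, 17 mm diameter, 10 mm deep. The low rail is 12 mm thick, its top 12 mm above the hole's centre. True height: level with the true guide hole. The face may be up to 2.5 mm nearer to or farther from the guide rail than this point; not measured
- roller_mid (a point): centre of the loose roller's tube: zinc steel, 32 mm diameter, 146 mm long, 0.29 to 0.42 kg. It lies level on two steel V-blocks (24 mm thick, 46 wide, 40 tall, centred 55 mm either side of this point), axis 46.6 mm above the bench; grip it across the middle from above. x lies along the roller from its pin end to its stub end, z up
- pin_tip (a point): end of the roller's sprung round-nosed pin, 10 mm diameter, at the tube's -x end. It stands out 35 mm (108 mm from the tube's centre) and can be pushed in 23 mm, until 12 mm stand out, against a spring: 3 N to start, 13.4 N fully in (0.45 N per mm; 1 N more for each 10 mm/s), then solid. In its hole it bottoms, and the spring pushes the roller to the low rail
- stub_end (a point): end of the roller's rigid chamfered stub, 14 mm diameter, at the tube's +x end: stands out 8 mm, 81 mm from the tube's centre. Fully home, the tube's flat end rests against the low rail's inner face and the pin, at the bottom of its hole, is still pressed in some 4 mm
- flask_a_mid (a point): a pink glass flask standing on the bench, 74 mm diameter, 96 mm tall; the point is on its axis 40 mm up. Leave it alone
- flask_b_mid (a point): another such flask; leave it alone
- flask_c_mid (a point): another such flask; leave it alone
There are look-alikes about, which are no part of the job. What is shaped like the part that bears roller_mid but green or pink is not meant.

How it is judged:
On the way:
1. the roller is lifted clear of the V-blocks (height (world z) of roller_mid above 0.085 m), for 0.1 s.
At the end, for the whole second after the job is handed in: the pin's end is at least 4.5 mm deep in the guide rail's hole and the stub's end at least 4.5 mm beyond the low rail's nominal inner face (it is 5.5 to 10.5 mm when fully home), both ends within 4 mm of the empty place's middle line and 55 to 69 mm above the bench; the roller is let go and at rest (x of pin_tip in the frame of track below -0.0895 m and y of pin_tip in the frame of track between -0.004 and 0.004 m and height (world z) of pin_tip between 0.055 and 0.069 m and x of stub_end in the frame of track above 0.0895 m and y of stub_end in the frame of track between -0.004 and 0.004 m and height (world z) of stub_end between 0.055 and 0.069 m and linear speed of roller below 0.02 m/s); the robot touches nothing.
It fails at once if the roller or its pin is forced against the track with more than 40 N (contact force between roller and track above 40 N).
It fails at once if a glass flask is shifted more than 30 mm or knocked over (distance of any of flask_a_mid, flask_b_mid, flask_c_mid from where it was at the start of the episode above 0.03 m).
It also fails if it takes over 72 s, if anything falls off the work surface, if the arm or the gripper's body presses on something with over 40 N, if the wrist force passes 120 N, or if a joint passes its speed limit or range.

### The arm

A 6-joint arm with a two-finger parallel gripper is mounted at the origin on the work surface. World frame = base frame: x ahead of the robot, y to its left, z up, the work surface at z = 0. Lengths are in m, angles in rad, forces in N, time in s.
With the tool pointing down it reaches from about 0.375 to 0.975 m from the base axis. Payload 3.8 kg.
Tool frame: the origin (TCP) lies at the very end of the fingers, on their centre line; the grasp point (between the pads) lies 19 mm behind it; z points along the fingers, y is the line along which they close (so a half turn about z gives the same grasp; the last joint's range is limited). The gripper opens to 85 mm and grips with 20 to 120 N. Pads are 22 mm wide; open, the fingers measure 114 mm over their backs; the gripper's body (76 mm by 85 mm) begins 54 mm behind the grasp point. The pads swing forward as they close: fully open they stand 13 mm farther back than shut.
Start: joints at [1.204, 0.264, 1.604, -0, 1.274, -0.037], TCP at [0.219, 0.639, 0.231] pointing down, gripper open.
Joint ranges: [-2.63, 2.63], [-0.94, 2.18], [0.31, 2.57], [-1.31, 4.45], [0, 2.66], [-2.55, 2.55]. Speed limits (rad/s): [2.57, 2.57, 3.14, 3.14, 3.14, 3.14].

### API

Orientations are given as a rotation vector (axis times angle).
In Python, from workcell import * gives the robot as it stands.
- The arm moves only by the shell command python3 -m crank 'ROWS' [OPENING] [FORCE]. ROWS is JSON, a list that holds one entry, the list of rows, each a list of 6 numbers: the shift along the tool's x, y, z in cm, then the turn, a rotation vector about the tool's x, y, z in rad. In form: [[[dx, dy, dz, ax, ay, az], ...]]. A call has 1 to 8 rows; each row shifts and turns the commanded pose from where the row before left it, along the tool's axes as they then stand; what a row does not reach is not made up. A row lasts 1/12 s, in which the tool goes at most 41.7 mm and 7.16 degrees, less where a joint would pass 70% of its speed; a pose out of reach is approached as far as the arm can. A call with a gripper value outside its range is refused whole. OPENING is the finger opening in cm, from 0 to 8.54, set as the call begins (- or left out, the last holds). The fingers move at their own pace and stop on an object; FORCE is the grip in N (left out, the last holds). Time passes only in rows, so rows that do not move let the fingers close. It gives the time, the measured TCP pose, the force, the opening and the grip force at its end, in the units of the state.
- read_state(): the state, without advancing time (a new reading comes with each control period).
- read_camera(name): name is "side" or "top"; returns the picture (480x640x3 uint8, blue, green, red); there is no depth.
- camera_model(name): a dict with "camera_matrix" (3x3 intrinsics, pixels), "k1" (the pictures are not rectified: a ray, as slopes to the right and down, at radius r is drawn at 1 + k1 r^2 times it, then the intrinsics apply), "R" (3x3) and "t" (3): a world point X has camera coordinates R X + t. Camera axes: x right, y down, z forward; pixel columns grow to the right and rows downward; lengths in m; the calibration is good to about 2 mm. A picture is of the moment at which its call begins. camera_model takes no time and is no camera call.
- finish_job(): hands the job in; it is judged then, once.
The state is a dict: "time": time; "q": joint angles; "joint_vel": joint speeds; "joint_torque": joint torques, N m; "tool_pos": TCP position; "tcp_rot": TCP orientation; "wrist_force": force on the tool from outside, world axes, zero at the start; "torque": the same for the moment, N m; "width": opening from 0.0 (shut) to 1.0 (fully open); "grip_force": force on a finger pad.
Only numpy, scipy, OpenCV 4.12 (cv2) and the standard library are available. Lean on these libraries where they do the work, as an engineer would, in place of code of your own. Each camera call takes 0.05 s, during which the arm holds its last target. There are 200 camera calls.

## Working session

There is one attempt and no reset: what is moved stays moved. The work goes in short steps, Python scripts to look and compute and a shell command to move; the robot and the scene stay as the last step left them, time stands still between calls to the robot, and variables do not carry over. Pictures are saved under pics/ and viewed, at most 10 in all, crops included, and the job is handed in when it is done.

```bash
ls; mkdir -p pics; python3 - <<'E'
from workcell import *
import cv2
for n in("side","top"):
    cv2.imwrite(f"pics/{n}0.png",read_camera(n)); print(n,camera_model(n))
s=read_state(); print(s)
E
```

```text
pics
side {'camera_matrix': array([[460.99115221,   0.        , 329.02517723],
       [  0.        , 460.99115221, 233.8694217 ],
       [  0.        ,   0.        ,   1.        ]]), 'k1': -0.008086602342875998, 'R': array([[-0.9914131 , -0.13045563, -0.00902188],
       [-0.06286062,  0.53594061, -0.84191223],
       [ 0.11466739, -0.83411569, -0.53953906]]), 't': array([0.56154292, 0.03959025, 0.98611898])}
top {'camera_matrix': array([[606.50773827,   0.        , 319.88918426],
       [  0.        , 606.50773827, 240.60090286],
       [  0.        ,   0.        ,   1.        ]]), 'k1': 0.06047750801419561, 'R': array([[ 0.02463906, -0.99931208,  0.02771794],
       [-0.98951252, -0.02832619, -0.1416425 ],
       [ 0.1423302 , -0.02393731, -0.98952975]]), 't': array([0.06497942, 0.55530705, 1.23670164])}
{'time': 0.1, 'q': array([ 1.20415580e+00,  2.64714276e-01,  1.60526765e+00, -2.41883966e-05,
        1.27371903e+00, -3.69471337e-02]), 'joint_vel': array([ 5.06500218e-04,  4.27034031e-05, -3.46154987e-03,  1.68587973e-04,
        1.58679385e-03, -6.41002424e-04]), 'joint_torque': array([ 2.07921471e-04, -5.16702068e+01, -3.68588090e+01, -6.22681614e-05,
        6.32753319e-03,  4.34024707e-05]), 'tool_pos': array([0.21832801, 0.63799487, 0.23004565]), 'tcp_rot': array([-0.51546193, -3.09860941,  0.00325138]), 'wrist_force': array([-0.0741973 , -0.21983655, -0.16092931]), 'torque': array([0.0271623 , 0.04393283, 0.00702445]), 'grip_force': 0.0, 'width': 1.003773008520989}
```

View pics/top0.png

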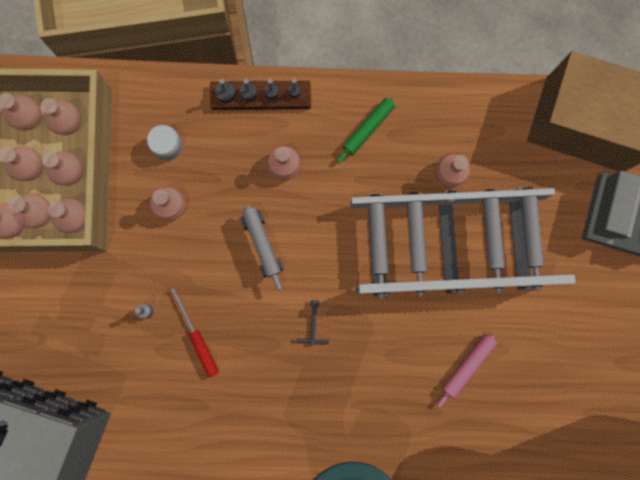

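View pics/side0.png

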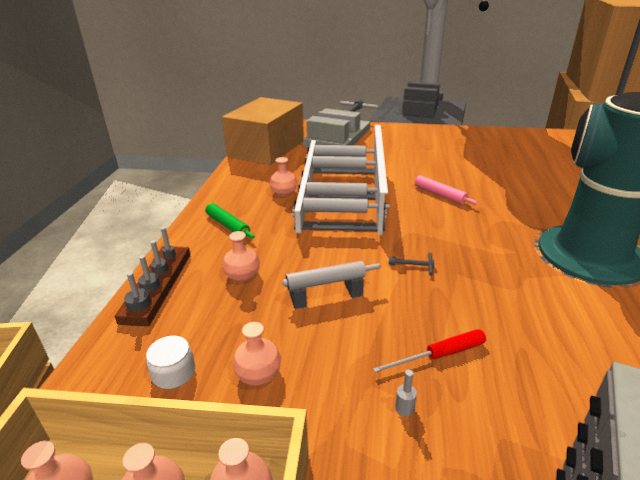

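The top view shows three roller shapes: a grey one on V-blocks at (262,242), a green one at (368,128) and a pink one at (470,365). I choose the grey one. Its long pin is at the lower end (280,287) and its stub at the upper end (247,208). The empty place in the track is at about (452,242). The tall guide rail is the lower one in the picture (row ~284), because that is where the neighbours' pins are. The low rail is at row ~197.

```bash
cat > h.py <<'E'
from workcell import *
import numpy as np, cv2
def ray(n,uv):
    m=camera_model(n);K=m["camera_matrix"];uv=np.atleast_2d(np.float64(uv))
    d=cv2.undistortPoints(uv[:,None],K,np.array([m["k1"],0,0,0.]))[:,0] if 0 else None
    p=(uv-K[:2,2])/[K[0,0],K[1,1]];q=p.copy()
    for _ in range(20): q=p/(1+m["k1"]*(q**2).sum(1,keepdims=True))
    R,t=m["R"],m["t"];return -R.T@t,np.c_[q,np.ones(len(q))]@R
def plane(n,uv,z):
    c,d=ray(n,uv);return c+d*((z-c[2])/d[:,2])[:,None]
def proj(n,X):
    m=camera_model(n);K=m["camera_matrix"];c=np.atleast_2d(X)@m["R"].T+m["t"];q=c[:,:2]/c[:,2:]
    return q*(1+m["k1"]*(q**2).sum(1,keepdims=True))*[K[0,0],K[1,1]]+K[:2,2]
def tri(a,b):
    c1,d1=ray("side",a);c2,d2=ray("top",b);d1=d1[0];d2=d2[0]
    s=np.linalg.lstsq(np.c_[d1,-d2],c2-c1,rcond=None)[0];A=c1+s[0]*d1;B=c2+s[1]*d2
    return (A+B)/2,np.linalg.norm(A-B)
E
python3 - <<'E'
import cv2,numpy as np
t=cv2.imread("pics/top0.png");s=cv2.imread("pics/side0.png")
a=cv2.resize(t[190:300,225:300],None,fx=5,fy=5,interpolation=cv2.INTER_CUBIC)
b=cv2.resize(t[175:305,345:580],None,fx=3.4,fy=3.4,interpolation=cv2.INTER_CUBIC)[:, :799]
cv2.imwrite("pics/c1.png",a);cv2.imwrite("pics/c2.png",b)
E
```

```text
(no output)
```

View pics/c1.png

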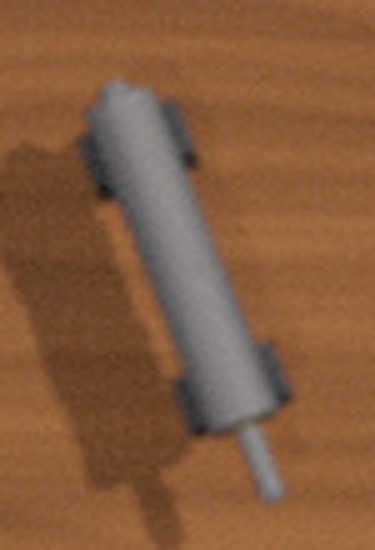

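View pics/c2.png

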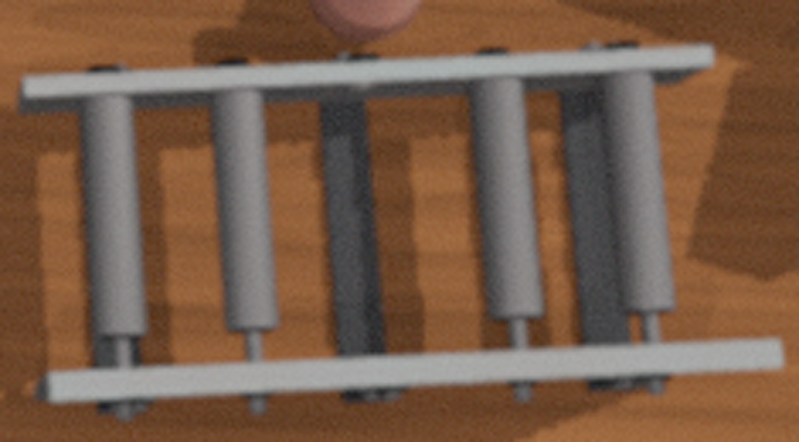

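The first crop shows the grey zinc roller on dark V-blocks: stub end at about pixel (248,206), pin tip at about (279.4,289.4). The second shows the track, with rollers at both sides of the dark tie in the empty place. Now I'll measure them.

```bash
cat > m.py <<'E'
from h import *
def gray(im,lo=85): 
    h=cv2.cvtColor(im,cv2.COLOR_BGR2HSV);return ((h[...,1]<60)&(h[...,2]>lo)).astype(np.uint8)*255
def track(im,rows=range(212,258)):
    g=gray(im);L=[]
    for c0 in (378.5,417.5,496,533):     # neighbours' mid lines
        P=[]
        for r in rows:
            c=int(c0+(r-235)*0.15);xs=np.flatnonzero(g[r,c-16:c+17])+c-16
            if len(xs)>8:P.append((xs.mean(),r))
        P=np.array(P);k=np.polyfit(P[:,1],P[:,0],1);L.append(plane("top",[(np.polyval(k,r),r) for r in (212,258)],.062))
    return L
E
python3 - <<'E'
from m import *
np.set_printoptions(precision=4,suppress=True)
t=cv2.imread("pics/top0.png");s=cv2.imread("pics/side0.png")
for l in track(t):
    d=l[0]-l[1];print(l[:,:2].tolist(),"yaw",np.degrees(np.arctan2(d[1],d[0])),"y@x of mid",l.mean(0))
g=gray(t);m=np.zeros_like(g);m[200:295,230:290]=g[200:295,230:290]
n,lab,st,ce=cv2.connectedComponentsWithStats(m);i=1+st[1:,4].argmax();ys,xs=np.nonzero(lab==i);print(st[i],ce[i])
k=np.polyfit(*[np.array(a) for a in zip(*[(r,xs[ys==r].mean()) for r in range(218,264)])],1)
for nm,r in (("stub",206.4),("tubestub",209),("tubepin",274),("pintip",289.4)):
    print(nm,plane("top",[(np.polyval(k,r),r)],.0466))
e=plane("top",[(np.polyval(k,r),r) for r in(215,270)],.0466);d=e[0]-e[1];print("yaw",np.degrees(np.arctan2(d[1],d[0])))
# rails: top edges ends
print("low rail top z.074",plane("top",[(353,201),(553,191.5)],.074),"guide z.123",plane("top",[(361,288),(574,280)],.123))
print("flasks",plane("top",[(284,163),(168,205),(453,170)],.05))
E
```

```text
[[0.6135840121451316, -0.03803424201400109], [0.5173740089817488, -0.04449933699015961]] yaw 3.8443675034945524 y@x of mid [ 0.5655 -0.0413  0.062 ]
[[0.6159328866060911, -0.11836688016479184], [0.5196408377178048, -0.12467447070675518]] yaw 3.7477937432901385 y@x of mid [ 0.5678 -0.1215  0.062 ]
[[0.6205495920535536, -0.279232207710699], [0.524252480057962, -0.2859089487681042]] yaw 3.966243913536441 y@x of mid [ 0.5724 -0.2826  0.062 ]
[[0.6228047176715503, -0.3592845252339719], [0.5265687559807163, -0.3659912374313521]] yaw 3.986514081650702 y@x of mid [ 0.5747 -0.3626  0.062 ]
[ 243  206   39   84 1050] [261.9495 243.5981]
stub [[0.6203 0.2333 0.0466]]
tubestub [[0.6148 0.231  0.0466]]
tubepin [[0.4798 0.174  0.0466]]
pintip [[0.4483 0.1607 0.0466]]
yaw 22.883848574754758
low rail top z.074 [[ 0.6328  0.0142  0.074 ]
 [ 0.6648 -0.3997  0.074 ]] guide z.123 [[ 0.4505 -0.0004  0.123 ]
 [ 0.478  -0.4147  0.123 ]]
flasks [[ 0.7154  0.1601  0.05  ]
 [ 0.6174  0.3975  0.05  ]
 [ 0.7113 -0.199   0.05  ]]
```

```bash
cat > go.py <<'E'
import sys
from h import *
from scipy.spatial.transform import Rotation as Ro
# go.py x y z yaw_deg : shift in present tool axes (cm) and turn (rad)
x,y,z,w=map(float,sys.argv[1:]);s=read_state();R=Ro.from_rotvec(s["tcp_rot"])
c,n=np.cos(np.radians(w)),np.sin(np.radians(w));T=Ro.from_matrix(np.array([[c,n,0],[n,-c,0],[0,0,-1]]))
print("t",s["time"],"pos",s["tool_pos"].round(4),"F",s["wrist_force"].round(1),"w",round(s["width"]*85.4,1),"g",s["grip_force"])
print("shift",(R.inv().apply(np.array([x,y,z])-s["tool_pos"])*100).round(2),"turn",(R.inv()*T).as_rotvec().round(3))
E
D='[-2.82,-1.91,0,0,0,0]'; python3 -m crank '[[[-2.82,-1.91,0,0,0,0],[-2.82,-1.91,0,0,0,0],[-2.82,-1.91,0,0,0,0],[-2.82,-1.91,0,0,0,0],[-2.82,-1.91,0,0,0,0],[-2.82,-1.91,0,0,0,0],[-2.82,-1.91,0,0,0,0],[-2.82,-1.91,0,0,0,0]]]' 8.5 80
python3 -m crank '[[[-2.82,-1.91,0,0,0,0],[-2.82,-1.91,0,0,0,0],[-2.82,-1.91,0,0,0,0],[-2.82,-1.91,0,0,0,0],[-2.82,-1.91,0,0,0,0],[-2.82,-1.91,0,0,0,0],[-2.82,-1.91,0,0,0,0],[-2.82,-1.91,0,0,0,0]]]'
python3 -m crank '[[[0,0,0,0,0,-0.12],[0,0,0,0,0,-0.12],[0,0,0,0,0,-0.12],[0,0,0,0,0,-0.12],[0,0,0,0,0,-0.12],[0,0,0,0,0,-0.12],[0,0,0,0,0,0]]]'
python3 go.py .547 .2024 .03 202.9
```

```text
time: 0.77
tool_pos: [0.383, 0.4193, 0.2308]
tcp_rot: [-0.515, -3.099, 0.001]
wrist_force: [0.7, 0.4, 0.9]
width: 0.991
grip_force: 0.0
time: 1.43
tool_pos: [0.5469, 0.2018, 0.2308]
tcp_rot: [-0.516, -3.098, 0.001]
wrist_force: [0.6, 0.6, 0.7]
width: 0.99
grip_force: 0.0
time: 2.02
tool_pos: [0.5461, 0.2032, 0.2306]
tcp_rot: [0.613, -3.08, 0.0]
wrist_force: [0.1, -0.1, 0.0]
width: 0.994
grip_force: 0.0
t 2.0167 pos [0.5461 0.2032 0.2306] F [ 0.1 -0.1  0. ] w 84.9 g 0.0
shift [-0.07 -0.11 20.06] turn [ 0.    -0.001 -0.007]
```

```bash
python3 -m crank '[[[-0.07,-0.11,3,0,0,0],[0,0,3,0,0,-0.007],[0,0,3,0,0,0],[0,0,3,0,0,0],[0,0,3,0,0,0],[0,0,2.5,0,0,0],[0,0,2.5,0,0,0],[0,0,0,0,0,0]]]' 
python3 -m crank '[[[0,0,0,0,0,0],[0,0,0,0,0,0],[0,0,0,0,0,0],[0,0,0,0,0,0],[0,0,0,0,0,0],[0,0,0,0,0,0]]]' 3 60
python3 go.py .547 .2024 .03 202.9
```

```text
time: 2.68
tool_pos: [0.5425, 0.201, 0.0253]
tcp_rot: [0.613, -3.07, 0.002]
wrist_force: [-0.7, 0.1, -1.0]
width: 0.999
grip_force: 0.0
time: 3.18
tool_pos: [0.5487, 0.2047, 0.0339]
tcp_rot: [-0.618, 3.077, 0.005]
wrist_force: [-1.6, 4.9, 4.5]
width: 0.362
grip_force: 37.0
t 3.1833 pos [0.5487 0.2047 0.0339] F [-1.6  4.9  4.5] w 30.9 g 36.956289410591125
shift [ 0.25 -0.15  0.39] turn [ 0.002  0.004 -0.003]
```

```bash
python3 -m crank '[[[0,0,0,0,0,0],[0,0,0,0,0,0],[0,0,0,0,0,0],[0,0,0,0,0,0]]]' 2.5 100
python3 -m crank '[[[0,0,-1,0,0,0],[0,0,-2,0,0,0],[0,0,-3,0,0,0],[0,0,-3,0,0,0],[0,0,-2,0,0,0],[0,0,-1,0,0,0],[0,0,0,0,0,0],[0,0,0,0,0,0]]]'
python3 go.py .547 .2024 .15 202.9
python3 - <<'E'
from h import *
t=read_camera("top");s=read_camera("side")
cv2.imwrite("pics/top1.png",t);cv2.imwrite("pics/side1.png",s)
a=cv2.resize(t[180:300,180:330],None,fx=3,fy=3);b=cv2.resize(s[180:320,220:420],None,fx=2.57,fy=2.57)[:360]
cv2.imwrite("pics/c3.png",np.hstack([a,b[:, :350]]))
E
```

```text
time: 3.52
tool_pos: [0.5487, 0.2047, 0.0342]
tcp_rot: [-0.618, 3.077, 0.004]
wrist_force: [-5.0, 4.8, 6.7]
width: 0.344
grip_force: 98.1
time: 4.18
tool_pos: [0.5475, 0.2024, 0.1514]
tcp_rot: [-0.619, 3.079, -0.0]
wrist_force: [-0.1, -0.4, -3.8]
width: 0.342
grip_force: 99.0
t 4.1833 pos [0.5475 0.2024 0.1514] F [-0.1 -0.4 -3.8] w 29.2 g 99.01408910751343
shift [0.04 0.02 0.14] turn [-0.     0.001 -0.003]
```

View pics/side1.png

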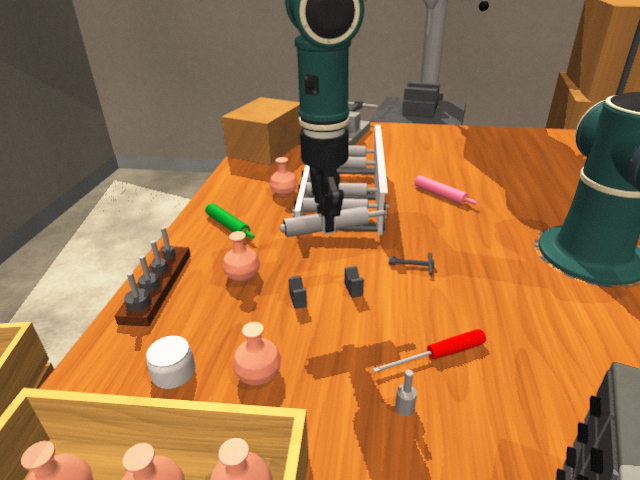

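Roller lifted level, clear of the V-blocks (stub at pixel (283,230), pin tip at (384,214)). Next: turn and carry it over the track.

```bash
python3 -m crank '[[[0,0,-0.5,0,0,0.11],[0,0,-0.5,0,0,0.11],[0,0,0,0,0,0.11],[0,0,0,0,0,0],[0,0,0,0,0,0]]]'
python3 go.py .587 -.2009 .16 183.9
```

```text
time: 4.7
tool_pos: [0.5463, 0.2022, 0.1592]
tcp_rot: [0.11, -3.136, 0.002]
wrist_force: [-0.8, 0.6, -3.5]
width: 0.341
grip_force: 99.1
t 4.7 pos [0.5463 0.2022 0.1592] F [-0.8  0.6 -3.5] w 29.2 g 99.12577629089355
shift [ -1.23 -40.49  -0.05] turn [-0.001 -0.004  0.002]
```

```bash
python3 -m crank '[[[-0.1,-2,0,0,0,0],[-0.1,-3,0,0,0,0],[-0.1,-3,0,0,0,0],[-0.1,-3,0,0,0,0],[-0.1,-3,0,0,0,0],[-0.1,-3,0,0,0,0],[-0.1,-3,0,0,0,0],[-0.1,-3,0,0,0,0]]]'
python3 -m crank '[[[-0.1,-3,0,0,0,0],[-0.1,-3,0,0,0,0],[-0.1,-3,0,0,0,0],[-0.1,-3,0,0,0,0],[-0.05,-3,0,0,0,0],[0,-1.5,0,0,0,0],[0,-1,0,0,0,0],[0,0,0,0,0,0]]]'
python3 -m crank '[[[0,0,0,0,0,0],[0,0,0,0,0,0],[0,0,0,0,0,0]]]'
python3 go.py .587 -.2009 .12 183.9
python3 - <<'E'
from h import *
t=read_camera("top");s=read_camera("side")
cv2.imwrite("pics/top2.png",t);cv2.imwrite("pics/side2.png",s)
a=cv2.resize(t[170:300,350:580],None,fx=3.4,fy=3.4,interpolation=cv2.INTER_CUBIC);b=cv2.resize(s[100:240,260:420],None,fx=3.5,fy=3.5,interpolation=cv2.INTER_CUBIC)
cv2.imwrite("pics/t2.png",a);cv2.imwrite("pics/s2.png",b)
E
```

```text
time: 5.37
tool_pos: [0.5701, -0.0277, 0.16]
tcp_rot: [0.111, -3.137, -0.0]
wrist_force: [0.4, -0.9, -3.2]
width: 0.343
grip_force: 99.3
time: 6.03
tool_pos: [0.5868, -0.2021, 0.1603]
tcp_rot: [0.104, -3.139, -0.0]
wrist_force: [0.4, 0.5, -3.2]
width: 0.34
grip_force: 99.4
time: 6.28
tool_pos: [0.5871, -0.1991, 0.1611]
tcp_rot: [0.108, -3.139, -0.001]
wrist_force: [-0.3, -0.8, -4.5]
width: 0.345
grip_force: 99.4
t 6.2833 pos [ 0.5871 -0.1991  0.1611] F [-0.3 -0.8 -4.5] w 29.4 g 99.38955187797546
shift [ 0.02 -0.19  4.11] turn [ 0.001 -0.     0.001]
```

View pics/t2.png

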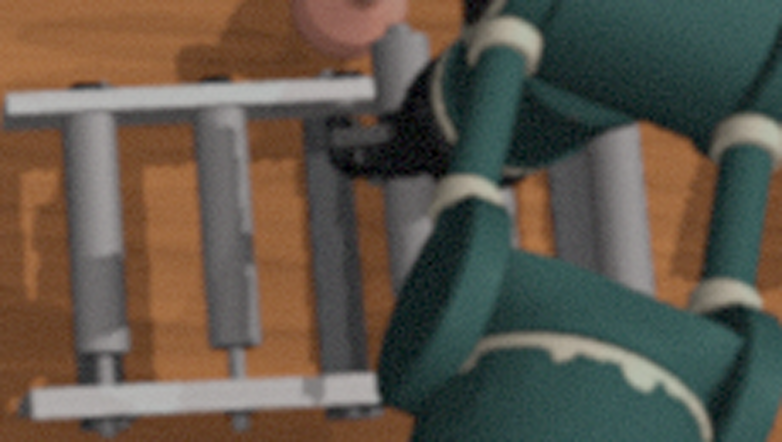

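View pics/s2.png

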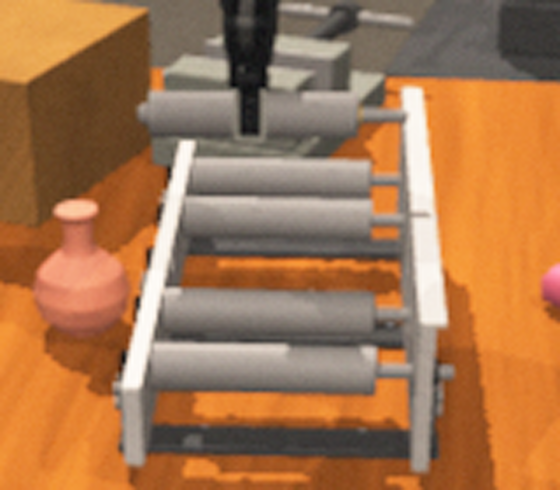

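The top crop shows the arm hiding half of the roller, but its stub part is visible at about pixel (468,186). The side crop shows the held roller level, with its stub end at about pixel (300,132) and its pin tip at about (376,133), in front of the guide rail.

```bash
python3 - <<'E'
from m import *
np.set_printoptions(precision=4,suppress=True)
t=cv2.imread("pics/top2.png");s=cv2.imread("pics/side2.png");g=gray(t,75)
st=read_state();print(st["tool_pos"])
for r in range(179,193,2):
    xs=np.flatnonzero(g[r,455:482])+455
    print(r,xs.min(),xs.max(),plane("top",[(xs.mean(),r)],.172)[0])
# side: axis lines of rollers via known world y (top), and held roller with y=-.2
def atY(uv,y):
    c,d=ray("side",uv);return c+d*((y-c[1])/d[:,1])[:,None]
gs=gray(s,90)
for nm,u,r0,r1,y in(("held",320,120,145,None),("held",350,120,145,None),("r4",350,139,156,None),("r3",340,156,168,None),("r2",340,181,197,None),("r2",320,181,197,None),("r1",335,195,215,None),):
    col=s[r0-4:r1+4,u].astype(int);print(nm,u,r0-4,col.max(1).tolist(),(col.max(1)-col.min(1)).tolist())
print("held ends",atY([(300,132.3),(376,133)],-.2))
E
```

```text
[ 0.5873 -0.1993  0.1613]
179 464 471 [ 0.6613 -0.1965  0.172 ]
181 461 475 [ 0.6574 -0.1975  0.172 ]
183 461 475 [ 0.6535 -0.1974  0.172 ]
185 463 481 [ 0.6497 -0.201   0.172 ]
187 462 480 [ 0.6458 -0.2006  0.172 ]
189 462 479 [ 0.6419 -0.2     0.172 ]
191 462 479 [ 0.6379 -0.1988  0.172 ]
held 320 116 [142, 182, 192, 187, 190, 186, 151, 113, 108, 122, 177, 189, 171, 161, 154, 147, 141, 132, 121, 114, 103, 91, 78, 90, 122, 126, 114, 109, 124, 193, 208, 194, 181] [16, 24, 27, 28, 26, 27, 26, 16, 17, 17, 23, 20, 22, 20, 21, 17, 18, 14, 16, 14, 15, 11, 10, 14, 20, 19, 19, 15, 17, 23, 24, 23, 22]
held 350 116 [164, 126, 124, 123, 131, 123, 112, 114, 113, 116, 176, 200, 185, 162, 155, 155, 151, 145, 139, 129, 118, 100, 91, 125, 123, 90, 82, 78, 74, 154, 203, 202, 184] [20, 17, 17, 16, 18, 17, 11, 14, 15, 15, 21, 23, 24, 21, 16, 19, 19, 20, 16, 20, 14, 12, 13, 19, 19, 12, 11, 13, 9, 20, 23, 23, 23]
r4 350 135 [129, 118, 100, 91, 125, 123, 90, 82, 78, 74, 154, 203, 202, 184, 177, 166, 158, 143, 132, 112, 100, 151, 203, 208, 194] [20, 14, 12, 13, 19, 19, 12, 11, 13, 9, 20, 23, 23, 23, 21, 2
[... 310 characters left out ...]
7, 123, 113, 97, 84, 87, 77, 176, 218, 215] [132, 123, 121, 120, 119, 84, 32, 18, 20, 21, 20, 20, 18, 17, 17, 16, 16, 12, 12, 6, 10, 19, 25, 25]
r2 320 177 [165, 155, 146, 149, 152, 141, 150, 162, 168, 173, 165, 161, 152, 138, 126, 116, 107, 91, 89, 81, 86, 198, 223, 203] [133, 126, 118, 120, 119, 47, 19, 20, 23, 19, 20, 20, 19, 17, 14, 13, 14, 14, 8, 5, 7, 22, 25, 24]
r1 335 191 [132, 121, 114, 95, 85, 88, 76, 181, 218, 211, 195, 186, 174, 168, 163, 152, 141, 129, 120, 104, 85, 207, 236, 237, 234, 234, 233, 233] [13, 16, 14, 10, 9, 7, 8, 22, 22, 24, 22, 23, 20, 19, 21, 17, 17, 15, 14, 15, 13, 148, 184, 185, 185, 185, 181, 181]
held ends [[ 0.6635 -0.2     0.1682]
 [ 0.4766 -0.2     0.1737]]
```

```bash
python3 - <<'E'
import cv2,numpy as np
t=cv2.imread("pics/top2.png");
for r in (180,182,184,186,188,190,222,226,230,234,238,242,246,250): print(r,t[r,454:486].max(1).tolist())
cv2.imwrite("pics/t3.png",cv2.resize(t[172:262,440:510],None,fx=6.5,fy=6.5,interpolation=cv2.INTER_CUBIC))
E
```

```text
180 [158, 153, 159, 162, 167, 166, 161, 150, 133, 111, 105, 105, 111, 120, 129, 136, 135, 143, 145, 145, 139, 139, 143, 142, 140, 142, 143, 145, 142, 136, 122, 95]
182 [150, 149, 152, 147, 132, 112, 96, 85, 89, 92, 96, 108, 115, 120, 131, 131, 140, 143, 145, 144, 137, 133, 139, 142, 141, 143, 133, 132, 120, 96, 68, 48]
184 [114, 115, 117, 116, 103, 79, 65, 75, 86, 90, 101, 104, 113, 118, 125, 137, 136, 143, 145, 149, 143, 135, 142, 143, 144, 128, 112, 94, 66, 51, 49, 32]
186 [113, 120, 124, 134, 123, 91, 65, 77, 77, 91, 97, 104, 113, 121, 127, 135, 141, 142, 146, 148, 142, 131, 128, 118, 103, 85, 81, 74, 64, 56, 39, 35]
188 [143, 141, 148, 149, 136, 93, 69, 75, 79, 90, 97, 103, 114, 117, 124, 133, 138, 141, 150, 147, 128, 94, 64, 42, 58, 78, 73, 60, 52, 45, 29, 33]
190 [118, 117, 138, 141, 133, 102, 78, 65, 81, 86, 98, 102, 107, 116, 125, 132, 137, 138, 133, 101, 73, 35, 35, 46, 81, 92, 72, 52, 44, 42, 39, 33]
222 [50, 65, 65, 52, 41, 42, 47, 51, 33, 30, 45, 43, 56, 63, 66, 67, 71, 73, 77, 89, 87, 82, 74, 53, 31, 46, 73, 89, 115, 127, 136, 146]
226 [85, 110, 114, 111, 113, 111, 111, 
[... 272 characters left out ...]
106, 109, 107, 104, 105, 95, 78, 70, 72, 81, 88, 89, 96, 103, 102, 106, 114, 128, 127, 116, 90, 66, 43, 43, 32, 36, 30, 35, 36]
238 [63, 83, 103, 111, 107, 106, 105, 101, 101, 85, 68, 75, 80, 88, 99, 106, 114, 126, 130, 134, 136, 130, 99, 60, 44, 44, 37, 37, 36, 33, 31, 34]
242 [56, 82, 106, 109, 109, 113, 110, 113, 111, 94, 80, 75, 85, 81, 93, 101, 117, 125, 121, 106, 72, 37, 40, 39, 32, 27, 35, 35, 33, 38, 40, 31]
246 [57, 63, 86, 104, 115, 111, 108, 110, 112, 104, 84, 77, 78, 82, 96, 105, 107, 99, 71, 42, 38, 33, 43, 28, 35, 27, 36, 40, 40, 38, 35, 49]
250 [56, 64, 80, 99, 100, 108, 108, 107, 110, 103, 90, 73, 77, 83, 92, 77, 55, 35, 27, 36, 27, 37, 37, 40, 34, 35, 38, 35, 35, 34, 52, 61]
```

View pics/t3.png

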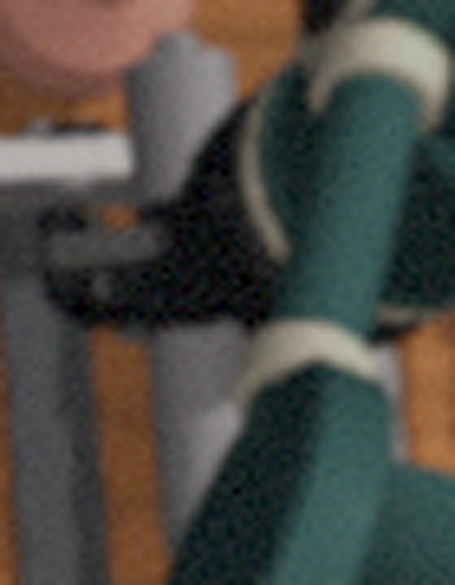

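The crop shows the stub end at about pixel (467,178) and the tube's left edge from (459,186) to (464,250). The dark shading on the left flank may have biased my brightness mask, so I'll re-measure with the saturation edges.

```bash
cat > e.py <<'E'
from h import *
np.set_printoptions(precision=4,suppress=True)
t=cv2.imread("pics/top0.png");S=cv2.GaussianBlur(t,(3,3),0).astype(float);S=S[...,2]-S[...,0]  # red minus blue
out=[]
for c0 in (378.5,417.5,496,533):
    P=[]
    for r in range(214,258):
        c=c0+(r-235)*0.12;row=S[r];lo=int(c)-14;x=np.arange(lo,lo+29);m=row[lo:lo+29]<20
        i=int(round(c))-lo;a=i;b=i
        while a>0 and m[a]:a-=1
        while b<28 and m[b]:b+=1
        f=lambda j,k:(20-row[lo+j])/(row[lo+k]-row[lo+j])*(k-j)+lo+j
        if a>0 and b<28:P.append((f(a+1,a),f(b-1,b),r))
    P=np.array(P)
    if len(P)<10: print("few",c0,len(P));continue
    w=np.median(P[:,1]-P[:,0]);P=P[abs(P[:,1]-P[:,0]-w)<1.2]
    ctr=P[:,:2].mean(1);k=np.polyfit(P[:,2],ctr,1);L=plane("top",[(np.polyval(k,r),r) for r in(214,257)],.064);d=L[0]-L[1]
    print(c0,len(P),"width px",w,"mid",L.mean(0),"yaw",np.degrees(np.arctan2(d[1],d[0])))
E
python3 e.py; python3 - <<'E'
from h import *
np.set_printoptions(precision=4,suppress=True)
L=plane("top",[(459.2,186),(464.2,250)],.172);d=L[0]-L[1];y=np.arctan2(d[1],d[0]);print(L,"yaw",np.degrees(y))
for p in L:
    s=read_state()["tool_pos"];print("axis y seen",p[1]-.016/np.cos(y),"expected",s[1]+(p[0]-s[0])*np.tan(np.radians(3.9)))
E
```

```text
378.5 44 width px 15.084239130434781 mid [ 0.564  -0.0384  0.064 ] yaw 4.2553133002879235
417.5 44 width px 13.670558608058627 mid [ 0.5663 -0.1187  0.064 ] yaw 4.115387350372863
496 44 width px 15.234064439172812 mid [ 0.5709 -0.2784  0.064 ] yaw 4.249612071640592
few 533 0
[[ 0.6472 -0.1806  0.172 ]
 [ 0.5241 -0.1891  0.172 ]] yaw 3.975161684432006
axis y seen -0.19661653967071596 expected -0.19521182064505818
axis y seen -0.20516770202674833 expected -0.20360079374683968
```

```bash
python3 - <<'E'
from h import *
t=cv2.imread("pics/top0.png")
for c in(378,418,496):
  for r in (222,236,250):
    p=np.median(t[r-1:r+2,c-14:c+16].astype(int),axis=0);print(c-14,r,"V",p.max(1).astype(int).tolist());print("   RB",(p[:,2]-p[:,0]).astype(int).tolist())
E
```

```text
364 222 V [150, 147, 133, 108, 90, 71, 66, 82, 90, 101, 108, 117, 122, 129, 137, 141, 145, 143, 136, 127, 111, 108, 111, 111, 114, 111, 111, 117, 137, 150]
   RB [88, 89, 81, 70, 50, 18, 2, 2, -1, 2, 4, 3, 3, 2, 3, 4, 4, 4, 3, 6, 15, 42, 63, 73, 68, 68, 70, 75, 84, 90]
364 236 V [149, 152, 147, 132, 112, 93, 73, 73, 83, 96, 103, 110, 119, 125, 135, 138, 142, 145, 139, 132, 121, 110, 103, 105, 108, 107, 107, 107, 114, 130]
   RB [91, 89, 89, 82, 72, 48, 16, -1, 2, 3, 4, 1, 4, 4, 3, 5, 4, 4, 4, 4, 3, 15, 46, 63, 66, 65, 67, 65, 71, 82]
364 250 V [145, 146, 148, 144, 130, 107, 86, 71, 73, 87, 99, 106, 117, 125, 129, 133, 138, 142, 143, 140, 128, 122, 106, 100, 106, 108, 106, 99, 105, 112]
   RB [91, 87, 91, 86, 79, 65, 40, 11, 0, 3, 6, 1, 4, 4, 4, 4, 3, 4, 5, 3, 3, 6, 16, 43, 60, 68, 67, 64, 65, 69]
404 222 V [151, 151, 145, 126, 88, 75, 82, 91, 106, 111, 115, 126, 130, 138, 143, 144, 141, 132, 126, 132, 141, 143, 141, 140, 139, 143, 139, 138, 138, 140]
   RB [89, 89, 89, 68, 27, 3, -1, 0, 6, 2, 1, 4, 3, 4, 4, 4, 1, 5, 11, 43, 77, 86, 87, 86, 86, 86, 85, 85, 83, 82]
404 236 V [145, 145,
[... 617 characters left out ...]
4, 107, 121, 136, 140, 143, 135, 124, 111, 98, 86, 68]
   RB [70, 50, 27, 9, 0, 3, 5, 0, 2, 4, 3, 4, 4, 5, 4, 6, 1, 5, 17, 48, 76, 83, 88, 85, 86, 79, 72, 62, 49, 21]
482 236 V [131, 112, 93, 81, 68, 68, 79, 89, 96, 105, 114, 124, 128, 132, 136, 140, 138, 138, 127, 115, 113, 130, 145, 146, 148, 148, 145, 131, 114, 100]
   RB [80, 69, 58, 34, 15, -1, 1, 2, 4, 2, 3, 4, 2, 3, 5, 3, 3, 3, 2, 14, 45, 75, 88, 91, 93, 88, 84, 81, 70, 63]
482 250 V [140, 129, 113, 95, 82, 72, 70, 78, 85, 95, 104, 116, 120, 127, 133, 138, 139, 141, 137, 132, 118, 121, 131, 144, 146, 146, 150, 144, 130, 113]
   RB [84, 84, 72, 59, 41, 16, 2, 0, 2, 1, 2, 3, 2, 3, 3, 3, 3, 4, 4, 3, 5, 33, 73, 87, 89, 90, 88, 87, 80, 74]
```

```bash
python3 -m crank '[[[-0.5,0.27,0,0,0,-0.004],[0,0,0,0,0,0],[0,0,1,0,0,0],[0,0,1.5,0,0,0],[0,0,1.5,0,0,0],[0,0,1.5,0,0,0],[0,0,1.2,0,0,0],[0,0,0.7,0,0,0]]]'
python3 -m crank '[[[0,0,0,0,0,0],[0,0,0,0,0,0],[0,0,0,0,0,0],[0,0,0,0,0,0],[0,0,0,0,0,0],[0,0,0,0,0,0]]]'
python3 go.py .592 -.1958 .0874 184.15
python3 - <<'E'
from h import *
s=read_camera("side");cv2.imwrite("pics/side3.png",s)
cv2.imwrite("pics/s3.png",cv2.resize(s[110:240,270:410],None,fx=4.5,fy=4.5,interpolation=cv2.INTER_CUBIC))
E
```

```text
time: 7.05
tool_pos: [0.5906, -0.197, 0.0846]
tcp_rot: [0.112, -3.136, -0.002]
wrist_force: [0.1, 0.8, -4.5]
width: 0.341
grip_force: 99.4
time: 7.55
tool_pos: [0.5927, -0.1978, 0.0882]
tcp_rot: [-0.112, 3.138, -0.001]
wrist_force: [0.6, 0.2, -3.0]
width: 0.341
grip_force: 99.4
t 7.55 pos [ 0.5927 -0.1978  0.0882] F [ 0.6  0.2 -3. ] w 29.1 g 99.4026517868042
shift [0.05 0.21 0.08] turn [-0.001  0.002 -0.001]
```

View pics/s3.png

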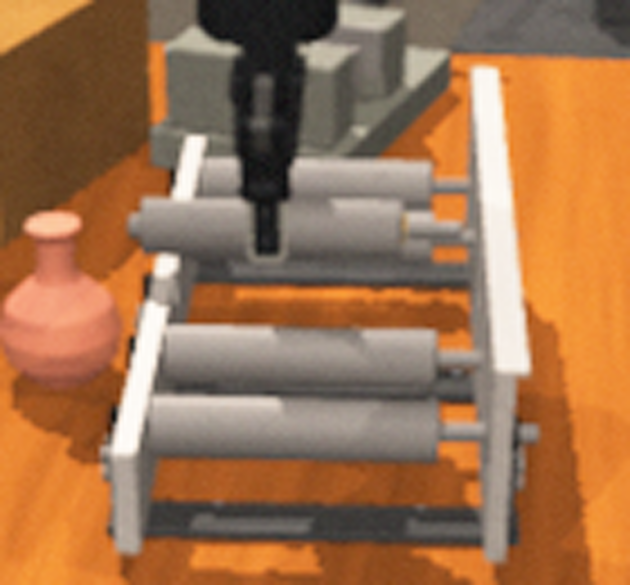

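The side crop shows the roller above the low rail, with the pin tip at crop (470,232) just short of the guide rail face. Now I correct y and press the pin in.

```bash
python3 go.py .592 -.1958 .0874 184.15; python3 -m crank '[[[0.3,0.15,0,0,0,0],[0.3,0,0,0,0,0],[0.3,0,0,0,0,0],[0.3,0,0,0,0,0],[0,0,0,0,0,0],[0,0,0,0,0,0],[0,0,0,0,0,0]]]'; python3 go.py .580 -.1966 .0874 184.15;python3 -m crank '[[[0.3,0,0,0,0,0],[0.3,0,0,0,0,0],[0.2,0,0,0,0,0],[0,0,0,0,0,0],[0,0,0,0,0,0],[0,0,0,0,0,0]]]'; python3 go.py .572 -.1974 .0874 184.15
```

```text
t 7.6 pos [ 0.5925 -0.1978  0.088 ] F [-0.1  0.7 -3.8] w 29.3 g 99.40226197242737
shift [0.03 0.2  0.06] turn [-0.001  0.001 -0.001]
time: 8.18
tool_pos: [0.5809, -0.197, 0.0878]
tcp_rot: [-0.111, 3.138, -0.0]
wrist_force: [5.1, 0.9, -3.6]
width: 0.341
grip_force: 99.4
t 8.1833 pos [ 0.5809 -0.197   0.0878] F [ 5.1  0.9 -3.6] w 29.1 g 99.36318039894104
shift [0.08 0.04 0.04] turn [-0.     0.002 -0.001]
time: 8.68
tool_pos: [0.574, -0.1976, 0.0882]
tcp_rot: [-0.111, 3.135, -0.001]
wrist_force: [6.8, 2.7, -4.0]
width: 0.341
grip_force: 99.3
t 8.6833 pos [ 0.574  -0.1976  0.0882] F [ 6.8  2.7 -4. ] w 29.1 g 99.34853553771973
shift [0.2  0.03 0.08] turn [-0.001  0.004 -0.002]
```

```bash
python3 -m crank '[[[0.3,0,0,0,0,0],[0.3,0,0,0,0,0],[0.3,0,0,0,0,0],[0,0,0,0,0,0],[0,0,0,0,0,0],[0,0,0,0,0,0]]]'; python3 go.py .563 -.198 .0874 184.15;python3 -m crank '[[[0.15,0,0,0,0,0],[0.15,0,0,0,0,0],[0,0,0,0,0,0],[0,0,0,0,0,0],[0,0,0,0,0,0]]]'; python3 - <<'E'
from h import *
for i in range(5): print(read_state()["wrist_force"].round(1),read_state()["tool_pos"].round(4));read_camera("side")
E
```

```text
time: 9.18
tool_pos: [0.5667, -0.1983, 0.0889]
tcp_rot: [-0.111, 3.132, -0.002]
wrist_force: [11.2, 2.6, -4.0]
width: 0.341
grip_force: 99.3
t 9.1833 pos [ 0.5667 -0.1983  0.0889] F [11.2  2.6 -4. ] w 29.1 g 99.29416179656982
shift [0.37 0.05 0.14] turn [-0.001  0.008 -0.002]
time: 9.6
tool_pos: [0.5643, -0.1985, 0.089]
tcp_rot: [-0.11, 3.131, -0.002]
wrist_force: [12.1, 2.6, -3.9]
width: 0.348
grip_force: 99.3
[12.1  2.6 -3.9] [ 0.5643 -0.1985  0.089 ]
[10.9  3.3 -4.2] [ 0.5643 -0.1985  0.089 ]
[11.4  2.8 -4.8] [ 0.5643 -0.1985  0.089 ]
[11.5  2.4 -4.3] [ 0.5643 -0.1985  0.089 ]
[11.7  2.2 -3.7] [ 0.5643 -0.1985  0.089 ]
```

```bash
python3 -m crank '[[[0.15,0,0.1,0,0.008,0],[0.15,0,0,0,0,0],[0,0,0,0,0,0],[0,0,0,0,0,0]]]'; python3 go.py .560 -.1981 .0874 184.15;python3 -m crank '[[[0.15,0,0,0,0,0],[0,0,0,0,0,0],[0,0,0,0,0,0],[0,0,0,0,0,0]]]'; python3 - <<'E'
from h import *
for i in range(4): print(read_state()["wrist_force"].round(1),read_state()["tool_pos"].round(4));read_camera("side")
E
python3 go.py .560 -.1981 .0874 184.15
```

```text
time: 10.18
tool_pos: [0.5619, -0.1988, 0.0883]
tcp_rot: [-0.11, 3.138, -0.003]
wrist_force: [12.8, 3.6, -4.2]
width: 0.338
grip_force: 99.3
t 10.1833 pos [ 0.5619 -0.1988  0.0883] F [12.8  3.6 -4.2] w 28.8 g 99.2913544178009
shift [0.18 0.08 0.09] turn [-0.002  0.002 -0.002]
time: 10.52
tool_pos: [0.5607, -0.1989, 0.0884]
tcp_rot: [-0.11, 3.137, -0.003]
wrist_force: [12.5, 2.8, -5.0]
width: 0.341
grip_force: 99.3
[12.5  2.8 -5. ] [ 0.5607 -0.1989  0.0884]
[13.9  3.9 -4.4] [ 0.5606 -0.1989  0.0884]
[12.   2.9 -4.8] [ 0.5606 -0.1989  0.0884]
[13.5  2.9 -4.7] [ 0.5607 -0.1988  0.0884]
t 10.7167 pos [ 0.5606 -0.1989  0.0884] F [12.7  3.  -4.3] w 29.2 g 99.28834319114685
shift [0.06 0.08 0.1 ] turn [-0.002  0.002 -0.002]
```

```bash
python3 -m crank '[[[0.1,0.06,0,0,0,0],[0,0,0,0,0,0],[0,0,0,0,0,0]]]'; python3 -m crank '[[[0.1,0,0,0,0,0],[0,0,0,0,0,0],[0,0,0,0,0,0]]]';python3 - <<'E'
from h import *
F=[]
for i in range(4): F.append(read_state()["wrist_force"]);read_camera("side")
print(np.mean(F,0))
E
python3 go.py .560 -.1981 .0874 184.15
```

```text
time: 10.97
tool_pos: [0.56, -0.1987, 0.0886]
tcp_rot: [-0.111, 3.136, -0.004]
wrist_force: [14.2, 1.2, -5.1]
width: 0.343
grip_force: 99.3
time: 11.22
tool_pos: [0.56, -0.1988, 0.089]
tcp_rot: [-0.11, 3.134, -0.005]
wrist_force: [15.5, 1.3, -4.3]
width: 0.342
grip_force: 99.3
[15.47288062  2.32906005 -4.71174463]
t 11.4167 pos [ 0.56   -0.1988  0.089 ] F [15.3  2.5 -4.2] w 29.3 g 99.29480910301208
shift [-0.01  0.07  0.16] turn [-0.003  0.005 -0.002]
```

```bash
python3 -m crank '[[[0,0.06,0.2,0,0.003,0],[0,0,0.3,0,0,0],[0,0,0.3,0,0,0],[0,0,0.3,0,0,0],[0,0,0.3,0,0,0],[0,0,0.2,0,0,0],[0,0,0,0,0,0],[0,0,0,0,0,0]]]';python3 - <<'E'
from h import *
F=[]
for i in range(3): F.append(read_state()["wrist_force"]);s=read_camera("side")
print(np.mean(F,0));cv2.imwrite("pics/side4.png",s)
E
python3 go.py .560 -.1981 .070 184.15
```

```text
time: 12.08
tool_pos: [0.5604, -0.1994, 0.0749]
tcp_rot: [-0.112, 3.137, -0.008]
wrist_force: [13.5, 0.5, 4.2]
width: 0.339
grip_force: 100.4
[13.7669867   0.85155451  3.75240634]
t 12.2333 pos [ 0.5604 -0.1994  0.0749] F [12.7  0.9  3.2] w 28.9 g 100.3773558139801
shift [0.03 0.13 0.49] turn [-0.005  0.003 -0.001]
```

```bash
python3 - <<'E'
import cv2
s=cv2.imread("pics/side4.png")
cv2.imwrite("pics/s4.png",cv2.resize(s[130:220,280:400],None,fx=6.5,fy=6.5,interpolation=cv2.INTER_CUBIC))
E
```

```text
(no output)
```

View pics/s4.png

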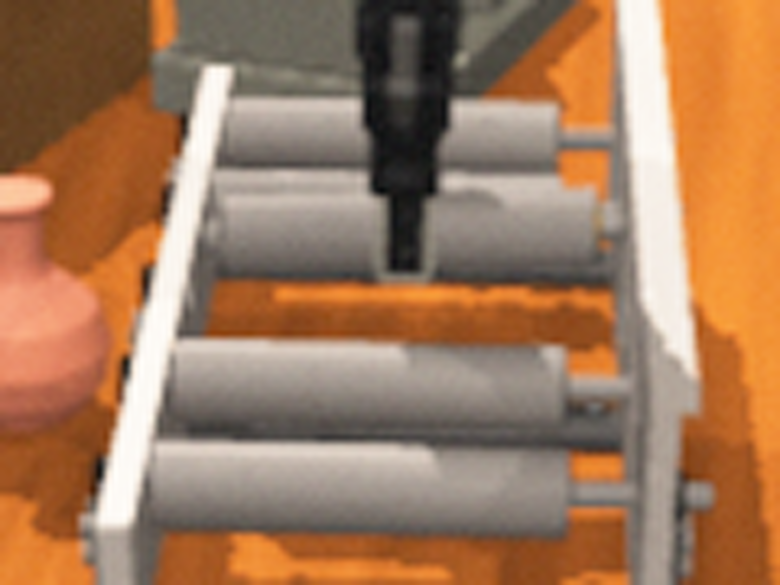

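The side crop shows the stub just inside the low rail (crop (210,225)), but the pin end is about 2° high because its friction pitches the roller in the grip. I've used up the views, so I'll measure the pitch numerically.

```bash
cat > tilt.py <<'E'
from h import *
import sys
def tilt(im,pos,yaw=4.15,off=.0126,xo=0.0):
    V=cv2.GaussianBlur(im,(3,3),0).max(2).astype(float);y=np.radians(yaw);d=np.array([np.cos(y),np.sin(y),0])
    s=np.r_[np.linspace(-.065,-.018,24),np.linspace(.018,.06,24)]
    # visible top edge: direction perpendicular to the axis and the line of sight
    m=camera_model("side");C=-m["R"].T@m["t"];o=np.array(pos)+[xo,0,off];v=o-C;n=np.cross(d,v);n/=np.linalg.norm(n);n*=np.sign(n[2])
    out=[]
    for k in s:
        u,r=proj("side",o+k*d+.016*n)[0];col=V[int(r)-6:int(r)+7,int(round(u))];g=np.diff(col)
        i=g.argmax();j=np.clip(i,1,len(g)-2);den=g[j-1]-2*g[j]+g[j+1];f=.5*(g[j-1]-g[j+1])/den if den else 0
        out.append((k,int(r)-6+j+.5+np.clip(f,-.5,.5)-r))
    out=np.array(out);px=461/np.linalg.norm(v)*abs(n[2])  # px per m of height, roughly
    k=np.polyfit(out[:,0],out[:,1],1)
    for _ in range(4):
        e=abs(out[:,1]-np.polyval(k,out[:,0]));q=out[e<=max(.5,np.median(e)*1.5)];k=np.polyfit(q[:,0],q[:,1],1)
    return k[0]/px, -k[1]/px*1000,len(q),e.std()   # + : pin end high (rad); mm above expected
if __name__=="__main__":
    for f in ("side2","side3","side4"):
        p={"side2":[.5871,-.1993,.1613],"side3":[.5925,-.1978,.088],"side4":[.5604,-.1994,.0749]}[f]
        print(f,tilt(cv2.imread(f"pics/{f}.png"),p))
E
python3 tilt.py
```

```text
side2 (np.float64(0.006190896157485006), np.float64(-2.493502586646335), 37, np.float64(2.7028867221616353))
side3 (np.float64(0.004414493841648257), np.float64(-1.984630192654855), 30, np.float64(1.8792632148688517))
side4 (np.float64(-0.007897032459297912), np.float64(5.666243930700116), 45, np.float64(0.8552689505602409))
```

```bash
python3 - <<'E'
from h import *
im=cv2.imread("pics/side4.png");V=im.max(2)
for u in (315,325,335,336,350,358,366,370): print(u,V[152:178,u].tolist())
import numpy as np
y=np.radians(4.15);d=np.array([np.cos(y),np.sin(y),0]);o=np.array([.5604-.003,-.1994,.0875])
for k in(-.073,-.05,0,.05,.073):print(k,proj("side",o+k*d).round(1),proj("side",o+k*d+[0,.009,.0135]).round(1))
E
```

```text
315 [132, 117, 91, 101, 179, 194, 179, 169, 203, 201, 180, 172, 164, 151, 145, 134, 123, 111, 104, 84, 82, 139, 166, 168, 173, 171]
325 [128, 117, 102, 85, 185, 200, 178, 178, 203, 194, 175, 167, 154, 147, 138, 135, 122, 109, 100, 87, 76, 135, 212, 231, 190, 156]
335 [134, 124, 104, 93, 154, 197, 186, 189, 202, 189, 175, 164, 153, 146, 142, 131, 121, 112, 99, 85, 64, 119, 214, 234, 201, 163]
336 [111, 99, 88, 77, 117, 153, 144, 152, 191, 189, 175, 166, 161, 150, 145, 130, 120, 114, 98, 82, 64, 102, 205, 232, 198, 162]
350 [143, 133, 115, 97, 156, 203, 207, 163, 135, 142, 151, 158, 152, 147, 139, 132, 124, 110, 98, 87, 72, 112, 215, 235, 204, 168]
358 [148, 133, 118, 104, 126, 190, 209, 203, 200, 185, 170, 162, 155, 148, 143, 131, 123, 109, 95, 84, 68, 85, 207, 233, 197, 161]
366 [109, 176, 209, 203, 207, 220, 213, 202, 196, 185, 170, 163, 152, 149, 141, 134, 127, 110, 96, 95, 73, 69, 121, 199, 180, 142]
370 [119, 205, 233, 235, 234, 234, 229, 208, 195, 187, 170, 165, 155, 147, 146, 135, 119, 106, 94, 97, 77, 71, 126, 202, 225, 184]
-0.073 [[371.4 165. ]] [[371.4 161.4]]
-0.05 [[362.2 164.8]] [[362.1 161.3]]
0 [[342.5 164.5]] [[342.1 161. ]]
0.05 [[322.8 164.2]] [[322.2 160.7]]
0.073 [[313.8 164. ]] [[313.1 160.5]]
```

Numerically, the roller is level within about 0.01 rad. I'll continue down.

```bash
python3 -m crank '[[[0.03,0.06,0.2,0,0,0],[0,0,0.2,0,0,0],[0,0,0.1,0,0,0],[0,0,0,0,0,0],[0,0,0,0,0,0]]]' - 115;python3 - <<'E'
from h import *
F=[]
for i in range(3): F.append(read_state()["wrist_force"]);s=read_camera("side")
print(np.mean(F,0));V=s.max(2)
for u in (315,330,350,360,368): print(u,V[164:182,u].tolist())
E
python3 go.py .560 -.1981 .070 184.15
```

```text
time: 12.65
tool_pos: [0.5603, -0.199, 0.0702]
tcp_rot: [-0.112, 3.136, -0.009]
wrist_force: [14.1, 1.0, 3.5]
width: 0.334
grip_force: 114.9
[14.01591498  0.42783726  3.78493729]
315 [179, 161, 157, 151, 143, 130, 122, 113, 101, 86, 124, 158, 168, 166, 159, 149, 148, 144]
330 [173, 165, 156, 149, 139, 126, 118, 109, 98, 84, 200, 233, 202, 166, 156, 149, 155, 148]
350 [152, 155, 153, 146, 134, 130, 124, 105, 93, 121, 215, 237, 201, 167, 169, 156, 148, 147]
360 [167, 159, 152, 145, 142, 130, 121, 106, 90, 96, 205, 233, 216, 172, 157, 155, 155, 155]
368 [170, 161, 151, 147, 140, 131, 119, 103, 85, 78, 158, 212, 204, 162, 143, 142, 143, 144]
t 12.8 pos [ 0.5603 -0.199   0.0702] F [13.9  1.1  4. ] w 28.9 g 114.88943338394165
shift [0.02 0.1  0.02] turn [-0.006  0.003 -0.001]
```

```bash
cat > lvl.py <<'E'
from h import *
import sys
def slope(V,us,r0,r1,lev):
    P=[]
    for u in us:
        c=V[r0:r1,u]; i=[k for k in range(len(c)-1) if c[k]>=lev>c[k+1]]
        if i:P.append((u,r0+i[-1]+(c[i[-1]]-lev)/(c[i[-1]]-c[i[-1]+1])))
    P=np.array(P)
    k=np.polyfit(P[:,0],P[:,1],1)
    for _ in range(4):
        e=abs(P[:,1]-np.polyval(k,P[:,0]));q=P[e<max(.3,1.5*np.median(e))];k=np.polyfit(q[:,0],q[:,1],1)
    return k[0],np.polyval(k,342),len(q)
def held(s,lo,hi,lev=110):
    V=cv2.GaussianBlur(s,(3,3),0).max(2).astype(float)
    return slope(V,[*range(318,334),*range(350,366)],lo,hi,lev)
if __name__=="__main__":
    s=read_camera("side");st=read_state();F=st["wrist_force"];r=float(sys.argv[1])
    print("F",F.round(1),"held",held(s,int(r)-5,int(r)+6))
    print("r2",[held(s,a,b) for a,b in((184,197),(198,212))])
E
python3 - <<'E'
from lvl import *
for f,lo,hi in(("side2",128,141),("side3",0,0),("side4",160,175)):
    if hi: print(f,held(cv2.imread(f"pics/{f}.png"),lo,hi))
s=cv2.imread("pics/side3.png");V=s.max(2)
for u in(310,325,350,360):print(u,V[145:172,u].tolist())
E
python3 lvl.py 171
```

```text
side2 (np.float64(0.031635316487113055), np.float64(136.13703093366465), 18)
side4 (np.float64(-0.0026443490008638436), np.float64(169.07827791291214), 32)
310 [230, 235, 242, 250, 251, 251, 252, 252, 249, 232, 194, 176, 168, 159, 154, 140, 131, 125, 111, 101, 89, 83, 87, 104, 100, 102, 100]
325 [19, 29, 25, 21, 25, 29, 35, 29, 27, 51, 116, 139, 136, 133, 136, 130, 123, 135, 130, 122, 130, 128, 115, 101, 108, 111, 88]
350 [154, 204, 203, 190, 175, 169, 159, 146, 129, 181, 199, 190, 178, 165, 161, 154, 146, 138, 128, 121, 104, 88, 86, 93, 98, 103, 111]
360 [183, 207, 207, 194, 181, 172, 160, 152, 136, 123, 108, 125, 188, 198, 190, 179, 153, 131, 143, 142, 132, 117, 101, 85, 97, 101, 99]
F [14.1  0.5  3.8] held (np.float64(-0.004898376283069567), np.float64(170.84336836236352), 32)
r2 [(np.float64(0.03815045260666186), np.float64(193.31185297560435), 31), (np.float64(0.04044007915739189), np.float64(209.90169897730766), 32)]
```

```bash
python3 -m crank '[[[-0.03,0.05,0,0,-0.025,0],[-0.02,0,0,0,-0.025,0],[0,0,0,0,0,0],[0,0,0,0,0,0],[0,0,0,0,0,0]]]' - 118; python3 lvl.py 171;python3 go.py .560 -.1981 .070 184.15
```

```text
time: 13.27
tool_pos: [0.5607, -0.1987, 0.0704]
tcp_rot: [-0.11, 3.086, -0.006]
wrist_force: [13.4, 1.1, 3.9]
width: 0.335
grip_force: 116.2
F [13.6  0.6  2.9] held (np.float64(0.048667086595400415), np.float64(170.82475083434), 32)
r2 [(np.float64(0.03641817797659257), np.float64(193.26842306771786), 32), (np.float64(0.03973917369176279), np.float64(209.86362023345438), 31)]
t 13.3167 pos [ 0.5607 -0.1987  0.0703] F [13.6  0.6  2.9] w 28.5 g 116.21085405349731
shift [0.06 0.06 0.03] turn [-0.006  0.053 -0.001]
```

```bash
python3 -m crank '[[[0.03,0.04,0.2,0,0,0],[0,0,0.2,0,0,0],[0,0,0.2,0,0,0],[0,0,0,0,0,0],[0,0,0,0,0,0]]]'; python3 lvl.py 173;python3 go.py .560 -.1981 .050 184.15; python3 -m crank '[[[0,0.03,0.2,0,0,0],[0,0,0.2,0,0,0],[0,0,0,0,0,0],[0,0,0,0,0,0]]]'; python3 lvl.py 174;python3 go.py .560 -.1981 .050 184.15
```

```text
time: 13.73
tool_pos: [0.5607, -0.1983, 0.0644]
tcp_rot: [-0.11, 3.086, -0.006]
wrist_force: [14.2, 0.2, 4.5]
width: 0.338
grip_force: 116.2
F [13.7  0.2  4.4] held (np.float64(0.04647099177916553), np.float64(173.0882682033194), 28)
r2 [(np.float64(0.037836449693979916), np.float64(193.30052411895284), 32), (np.float64(0.0400169203229398), np.float64(209.85131343990392), 32)]
t 13.7833 pos [ 0.5607 -0.1983  0.0644] F [13.7  0.2  4.4] w 28.7 g 116.23226523399353
shift [0.14 0.03 1.43] turn [-0.006  0.053 -0.001]
time: 14.12
tool_pos: [0.5607, -0.1981, 0.0603]
tcp_rot: [-0.11, 3.086, -0.006]
wrist_force: [13.0, 1.0, 3.8]
width: 0.338
grip_force: 116.2
F [13.3 -0.2  3.9] held (np.float64(0.04625624647744793), np.float64(174.63547888012073), 32)
r2 [(np.float64(0.03617956930576284), np.float64(193.27933595270054), 32), (np.float64(0.040429816307577734), np.float64(209.86342525683293), 32)]
t 14.1667 pos [ 0.5607 -0.198   0.0603] F [13.3 -0.2  3.9] w 28.8 g 116.23367071151733
shift [0.13 0.01 1.03] turn [-0.006  0.053 -0.001]
```

```bash
python3 - <<'E'
from h import *
for z in(.058,.062,.066):
    a=np.array([.5663+.003,-.1187,z]);d=np.array([np.cos(.0725),np.sin(.0725),0])
    f=lambda p:np.interp(342,*zip(*sorted(map(tuple,proj("side",np.array([p-.05*d,p+.05*d]))))))
    b=np.array([.560,-.1985,z]);print(z,f(a),f(b),f(b)-f(a))
E
python3 -m crank '[[[0,0,0.2,0,0,0],[0,0,0,0,0,0],[0,0,0,0,0,0]]]'; python3 -m crank '[[[0,0,0.2,0,0,0],[0,0,0,0,0,0],[0,0,0,0,0,0]]]';python3 lvl.py 176;python3 go.py .560 -.1981 .050 184.15
```

```text
0.058 189.26998800389117 175.1948656010459 -14.075122402845267
0.062 187.79271510892482 173.775186975466 -14.017528133458825
0.066 186.3097439348105 172.35034744190853 -13.959396492901988
time: 14.42
tool_pos: [0.5607, -0.198, 0.0582]
tcp_rot: [-0.11, 3.087, -0.006]
wrist_force: [13.8, 0.4, 2.9]
width: 0.335
grip_force: 116.2
time: 14.67
tool_pos: [0.5583, -0.1975, 0.054]
tcp_rot: [-0.111, 3.091, -0.004]
wrist_force: [10.2, 0.0, -1.4]
width: 0.333
grip_force: 116.7
F [10.8 -0.2 -2. ] held (np.float64(0.06983372757014532), np.float64(176.99136813820516), 32)
r2 [(np.float64(0.03694360474962431), np.float64(193.2830369247524), 32), (np.float64(0.04152872599191133), np.float64(209.8531093459195), 31)]
t 14.7167 pos [ 0.5584 -0.1974  0.0541] F [10.8 -0.2 -2. ] w 28.7 g 116.71988368034363
shift [-0.14 -0.07  0.42] turn [-0.004  0.048 -0.001]
```

The pin has popped in: the force fell from 13.5 to 10.5 N as the tool moved 2 mm toward the guide rail. Now I level the roller about the pin and ease toward the low rail.

```bash
python3 -m crank '[[[-0.05,0,0.15,0,0.013,0],[-0.05,0,0.15,0,0.013,0],[0,0,0.1,0,0.012,0],[0,0,0,0,0,0],[0,0,0,0,0,0]]]';python3 lvl.py 178;python3 go.py .560 -.1981 .050 184.15
```

```text
time: 15.13
tool_pos: [0.5597, -0.1973, 0.05]
tcp_rot: [-0.113, 3.129, -0.006]
wrist_force: [9.7, 0.1, -1.1]
width: 0.334
grip_force: 116.8
F [10.5 -0.7 -0.2] held (np.float64(0.027394886823426293), np.float64(178.43290618605795), 32)
r2 [(np.float64(0.03780525354346492), np.float64(193.32815598064826), 32), (np.float64(0.03949225275025568), np.float64(209.8975681307596), 32)]
t 15.1833 pos [ 0.5597 -0.1973  0.0501] F [10.5 -0.7 -0.2] w 28.3 g 116.780344247818
shift [-0.03 -0.08  0.01] turn [-0.004  0.01  -0.001]
```

```bash
python3 -m crank '[[[-0.1,0,0.1,0,-0.01,0],[0,0,0,0,0,0],[0,0,0,0,0,0]]]';python3 lvl.py 178; python3 -m crank '[[[-0.15,0,0,0,0,0],[-0.15,0,0,0,0,0],[0,0,0,0,0,0],[0,0,0,0,0,0]]]';python3 lvl.py 178;python3 go.py .564 -.1978 .050 184.15
```

```text
time: 15.43
tool_pos: [0.5605, -0.1973, 0.0495]
tcp_rot: [-0.112, 3.119, -0.005]
wrist_force: [9.4, 0.2, 1.7]
width: 0.337
grip_force: 116.9
F [ 9.8 -0.2  1.1] held (np.float64(0.027710120951648036), np.float64(178.58932706271213), 31)
r2 [(np.float64(0.0384660095476942), np.float64(193.31869488947703), 31), (np.float64(0.04289306650668228), np.float64(209.87406509524692), 32)]
time: 15.82
tool_pos: [0.563, -0.197, 0.0492]
tcp_rot: [-0.112, 3.12, -0.005]
wrist_force: [9.7, -0.8, 1.1]
width: 0.336
grip_force: 116.9
F [ 9.3 -0.4  0.8] held (np.float64(0.03193883156969308), np.float64(178.81509581022368), 32)
r2 [(np.float64(0.03633616721421026), np.float64(193.30469457794615), 32), (np.float64(0.0419523577689724), np.float64(209.8812147250605), 32)]
t 15.8667 pos [ 0.563  -0.197   0.0492] F [ 9.3 -0.4  0.8] w 28.5 g 116.90062880516052
shift [-0.1  -0.09 -0.08] turn [-0.004  0.019 -0.001]
```

```bash
python3 -m crank '[[[0,0,-0.15,0,0,0],[0,0,0,0,0,0],[0,0,0,0,0,0]]]'; python3 lvl.py 178; python3 -m crank '[[[-0.15,0,0,0,-0.005,0],[-0.15,0,0,0,0,0],[0,0,0,0,0,0],[0,0,0,0,0,0]]]';python3 lvl.py 178;python3 go.py .566 -.1976 .050 184.15
```

```text
time: 16.12
tool_pos: [0.5628, -0.1969, 0.0504]
tcp_rot: [-0.112, 3.12, -0.005]
wrist_force: [9.5, 0.0, -0.2]
width: 0.34
grip_force: 116.8
F [ 9.3 -1.  -2.4] held (np.float64(0.0388106473853772), np.float64(178.37481918066902), 32)
r2 [(np.float64(0.03858747182578626), np.float64(193.32777127644204), 31), (np.float64(0.04344963894811736), np.float64(209.87948121238665), 32)]
time: 16.5
tool_pos: [0.5651, -0.1967, 0.0502]
tcp_rot: [-0.112, 3.117, -0.004]
wrist_force: [7.9, -0.4, -0.3]
width: 0.335
grip_force: 116.9
F [ 7.8 -0.2 -0.6] held (np.float64(0.03708920419075955), np.float64(178.45205952467282), 32)
r2 [(np.float64(0.03926387005315055), np.float64(193.30532254649847), 32), (np.float64(0.040923519078106305), np.float64(209.89702729469832), 32)]
t 16.55 pos [ 0.5651 -0.1967  0.0502] F [ 7.8 -0.2 -0.6] w 28.9 g 116.86469078063965
shift [-0.08 -0.1   0.02] turn [-0.003  0.022 -0.   ]
```

```bash
python3 -m crank '[[[-0.15,0,-0.06,0,0,0],[-0.15,0,0,0,0,0],[0,0,0,0,0,0],[0,0,0,0,0,0]]]';python3 lvl.py 178;python3 go.py .569 -.1974 .050 184.15
```

```text
time: 16.88
tool_pos: [0.5675, -0.1964, 0.0505]
tcp_rot: [-0.113, 3.118, -0.004]
wrist_force: [7.5, -1.9, -1.3]
width: 0.331
grip_force: 116.9
F [ 6.5 -0.9 -0.8] held (np.float64(0.04120493460552059), np.float64(178.3979979884483), 32)
r2 [(np.float64(0.036257320555534066), np.float64(193.3121483125006), 32), (np.float64(0.040163918212836054), np.float64(209.88304711894654), 32)]
t 16.9333 pos [ 0.5675 -0.1964  0.0505] F [ 6.5 -0.9 -0.8] w 28.6 g 116.85168027877808
shift [-0.14 -0.11  0.05] turn [-0.003  0.021 -0.   ]
```

```bash
python3 -m crank '[[[-0.15,0,0,0,0,0],[-0.15,0,0,0,0,0],[0,0,0,0,0,0],[0,0,0,0,0,0]]]';python3 lvl.py 178;python3 go.py .571 -.1973 .050 184.15
```

```text
time: 17.27
tool_pos: [0.5692, -0.1962, 0.05]
tcp_rot: [-0.112, 3.121, -0.003]
wrist_force: [4.7, -2.4, -0.0]
width: 0.329
grip_force: 116.9
F [ 5.8 -3.   0.6] held (np.float64(0.039265747880260604), np.float64(178.633130904431), 31)
r2 [(np.float64(0.03704092191871914), np.float64(193.3335677403496), 31), (np.float64(0.04123860239237227), np.float64(209.91768790099917), 32)]
t 17.3167 pos [ 0.5692 -0.1962  0.05  ] F [ 5.8 -3.   0.6] w 28.7 g 116.87965035438538
shift [-0.17 -0.12  0.  ] turn [-0.003  0.019 -0.001]
```

```bash
python3 -m crank '[[[-0.15,0,0,0,0,0],[-0.15,0,0,0,0,0],[0,0,0,0,0,0],[0,0,0,0,0,0]]]';python3 lvl.py 178;python3 go.py .572 -.1972 .050 184.15
```

```text
time: 17.65
tool_pos: [0.5712, -0.1959, 0.049]
tcp_rot: [-0.11, 3.122, -0.002]
wrist_force: [3.3, -4.7, -1.6]
width: 0.335
grip_force: 116.7
F [ 3.5 -5.3 -1.1] held (np.float64(0.04216690418306784), np.float64(178.99701097080933), 30)
r2 [(np.float64(0.03572802662283578), np.float64(193.32093893318324), 32), (np.float64(0.04287175779230315), np.float64(209.941564224171), 27)]
t 17.7 pos [ 0.5712 -0.1959  0.049 ] F [ 3.5 -5.3 -1.1] w 28.4 g 116.7283844947815
shift [-0.07 -0.14 -0.1 ] turn [-0.002  0.017 -0.002]
```

```bash
python3 -m crank '[[[0,-0.1,0,0,0,0],[0,0,0,0,0,0],[0,0,0,0,0,0]]]';python3 -m crank '[[[-0.15,-0.03,0,0,0,0],[-0.1,0,0,0,0,0],[0,0,0,0,0,0],[0,0,0,0,0,0]]]';python3 lvl.py 178;python3 go.py .572 -.1972 .050 184.15
```

```text
time: 17.95
tool_pos: [0.5713, -0.196, 0.049]
tcp_rot: [-0.11, 3.122, 0.0]
wrist_force: [5.5, -2.7, 0.2]
width: 0.339
grip_force: 116.8
time: 18.28
tool_pos: [0.573, -0.196, 0.0486]
tcp_rot: [-0.111, 3.124, 0.001]
wrist_force: [2.3, -3.7, -0.5]
width: 0.334
grip_force: 116.8
F [ 2.2 -4.6 -0.7] held (np.float64(0.04046884496103462), np.float64(179.12226108977652), 28)
r2 [(np.float64(0.03652468241400043), np.float64(193.3321026954797), 31), (np.float64(0.04266167032145721), np.float64(209.91754343409272), 27)]
t 18.3333 pos [ 0.573  -0.1959  0.0486] F [ 2.2 -4.6 -0.7] w 29.0 g 116.82411074638367
shift [ 0.11 -0.12 -0.14] turn [-0.     0.016 -0.001]
```

```bash
python3 -m crank '[[[-0.1,-0.1,0,0,0,0],[-0.1,0,0,0,0,0],[0,0,0,0,0,0],[0,0,0,0,0,0]]]';python3 go.py .572 -.1972 .050 184.15; python3 -m crank '[[[-0.1,-0.1,0,0,0,0],[-0.1,0,0,0,0,0],[0,0,0,0,0,0],[0,0,0,0,0,0]]]';python3 lvl.py 178;python3 go.py .572 -.1972 .050 184.15
```

```text
time: 18.67
tool_pos: [0.5747, -0.1961, 0.0483]
tcp_rot: [-0.112, 3.125, 0.002]
wrist_force: [1.1, -0.2, -0.8]
width: 0.333
grip_force: 116.8
t 18.6667 pos [ 0.5747 -0.1961  0.0483] F [ 1.1 -0.2 -0.8] w 28.5 g 116.83998942375183
shift [ 0.27 -0.1  -0.17] turn [ 0.001  0.015 -0.001]
time: 19.0
tool_pos: [0.5746, -0.1962, 0.048]
tcp_rot: [-0.112, 3.129, 0.005]
wrist_force: [-5.1, 2.5, 3.3]
width: 0.336
grip_force: 117.4
F [-5.1  2.   2.6] held (np.float64(0.04491602212749521), np.float64(179.28394100340188), 28)
r2 [(np.float64(0.03708513911321233), np.float64(193.35479603668813), 31), (np.float64(0.040994889754552136), np.float64(209.91111224967347), 26)]
t 19.05 pos [ 0.5746 -0.1962  0.048 ] F [-5.1  2.   2.6] w 28.7 g 117.43047595024109
shift [ 0.27 -0.08 -0.2 ] turn [ 0.003  0.01  -0.001]
```

Home: x stopped at 0.5746 while the force reversed. I'll ease off, open and withdraw.

```bash
python3 -m crank '[[[0.15,0.05,-0.05,0,0,0],[0,0,0,0,0,0]]]' - 60; python3 -m crank '[[[0,0,0,0,0,0],[0,0,0,0,0,0],[0,0,0,0,0,0],[0,0,0,0,0,0],[0,0,0,0,0,0],[0,0,0,0,0,0]]]' 6; python3 lvl.py 179; python3 go.py .573 -.197 .15 184.15
```

```text
time: 19.22
tool_pos: [0.5746, -0.1963, 0.0483]
tcp_rot: [-0.112, 3.126, 0.003]
wrist_force: [-1.0, 2.3, -2.4]
width: 0.338
grip_force: 116.8
time: 19.72
tool_pos: [0.5761, -0.1973, 0.0496]
tcp_rot: [-0.111, 3.123, 0.0]
wrist_force: [-1.2, -0.1, -0.9]
width: 0.705
grip_force: 0.0
F [ 0.4 -0.1 -0.2] held (np.float64(0.04288832062299167), np.float64(179.2151270842677), 27)
r2 [(np.float64(0.03793318811731696), np.float64(193.35750992225775), 31), (np.float64(0.04287945590429431), np.float64(209.90817021241827), 26)]
t 19.7667 pos [ 0.576  -0.1972  0.0495] F [ 0.4 -0.1 -0.2] w 60.1 g 0.0
shift [  0.13   0.04 -10.05] turn [-0.     0.016 -0.001]
```

```bash
python3 -m crank '[[[0,0,-0.5,0,0,0],[0,0,-1,0,0,0],[0,0,-2,0,0,0],[0,0,-2.5,0,0,0],[0,0,-2.5,0,0,0],[0,0,-2.5,0,0,0],[0,0,-2.5,0,0,0],[0,0,-2,0,0,0]]]'; python3 -m crank '[[[0,2,0,0,0,0],[0,3,0,0,0,0],[0,3.5,0,0,0,0],[0,3.5,0,0,0,0],[0,3.5,0,0,0,0],[0,3.5,0,0,0,0],[0,3.5,0,0,0,0],[0,3.5,0,0,0,0]]]'; python3 -m crank '[[[0,3,0,0,0,0],[0,3,0,0,0,0],[0,2,0,0,0,0],[0,1,0,0,0,0],[0,0,0,0,0,0],[0,0,0,0,0,0],[0,0,0,0,0,0]]]'; python3 - <<'E'
from h import *
np.set_printoptions(precision=4,suppress=True)
t=read_camera("top");s=read_camera("side");cv2.imwrite("pics/topE.png",t);cv2.imwrite("pics/sideE.png",s)
S=cv2.GaussianBlur(t,(3,3),0);V=S.max(2).astype(int)
# tube ends along the three middle rollers: column profiles; and cross profiles
for r in(222,236,250):print(r,"V",V[r,440:475].tolist())
ds=cv2.absdiff(t,cv2.imread("pics/top0.png")).max(2)
for n,(u,v) in dict(a=(284,163),b=(168,205),c=(453,170)).items(): print(n,"flask change",ds[v-15:v+16,u-15:u+16].mean())
for nm,c0,sl in(("r2",416.3,.12),("new",455,.13),("r3",493.3,.13)):
    print(nm,[int(V[r,int(round(c0+(r-236)*sl))]) for r in range(196,292)])
E
```

```text
time: 20.43
tool_pos: [0.574, -0.1975, 0.2079]
tcp_rot: [-0.111, 3.121, -0.001]
wrist_force: [0.4, -0.7, 0.2]
width: 0.701
grip_force: 0.0
time: 21.1
tool_pos: [0.5546, 0.0637, 0.2056]
tcp_rot: [-0.111, 3.122, 0.001]
wrist_force: [1.4, -0.3, 0.2]
width: 0.702
grip_force: 0.0
time: 21.68
tool_pos: [0.5486, 0.1508, 0.2045]
tcp_rot: [-0.11, 3.123, -0.0]
wrist_force: [0.7, 0.5, -0.9]
width: 0.703
grip_force: 0.0
222 V [79, 75, 77, 76, 72, 69, 72, 79, 87, 96, 106, 114, 123, 132, 139, 145, 149, 150, 148, 140, 128, 117, 110, 109, 114, 126, 141, 150, 152, 151, 150, 149, 149, 150, 150]
236 V [100, 86, 78, 77, 76, 72, 70, 70, 78, 88, 97, 108, 118, 125, 132, 139, 144, 148, 149, 147, 141, 130, 117, 110, 110, 115, 127, 141, 149, 150, 150, 151, 152, 152, 152]
250 V [115, 95, 82, 78, 79, 78, 74, 70, 72, 80, 90, 100, 108, 117, 126, 134, 139, 142, 146, 148, 146, 141, 131, 119, 110, 108, 113, 126, 141, 149, 151, 151, 150, 150, 151]
a flask change 64.21331945889698
b flask change 8.36420395421436
c flask change 8.198751300728407
r2 [175, 178, 176, 168, 148, 125, 115, 116, 117, 125, 124, 122, 122, 123, 
[... 670 characters left out ...]
9, 144, 144, 142, 141, 142, 142, 142, 141, 145, 145, 144, 143, 142, 142, 142, 144, 144, 144, 142, 134, 120, 110, 113, 108, 113, 116, 119, 121, 122, 125, 131, 139, 161, 175, 179, 178, 177, 178, 175, 159, 124, 91, 85, 96]
r3 [165, 138, 115, 107, 116, 117, 116, 114, 113, 113, 114, 119, 119, 119, 118, 118, 118, 116, 115, 123, 122, 121, 121, 121, 121, 120, 119, 125, 126, 126, 126, 125, 124, 123, 130, 130, 130, 129, 128, 127, 128, 129, 135, 134, 133, 133, 132, 132, 133, 132, 137, 136, 136, 136, 136, 135, 134, 139, 139, 138, 138, 138, 138, 138, 137, 141, 141, 141, 141, 139, 131, 116, 107, 112, 124, 128, 130, 131, 132, 133, 136, 144, 160, 172, 176, 176, 176, 177, 175, 162, 131, 99, 91, 99, 104, 103]
```

The roller sits level and central between its neighbours. Its tube end is in line with theirs (rows 270.5, 267.8 and 266.8 for neighbour, new, neighbour). The picture changed at flask a because the arm now stands over it; no contact force showed. Handing in.

```bash
python3 -c "
from workcell import *
print(finish_job())"
```

```text
the job is handed in; nothing more can be done
None
```

The roller is back in the empty place and let go, with its pin in the guide rail's hole and its stub home against the low rail, and the job was handed in at about 22 s; the hand-in returned no verdict, and I did not check flask a's position in the last picture because the arm hid it from above.

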